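# Line up the shelf containers by height

## Robot

A 6-joint arm with a two-finger parallel gripper is mounted at the origin on the work surface. World frame = base frame: x ahead of the robot, y to its left, z up, the work surface at z = 0. Lengths are in m, angles in rad, forces in N, time in s.
With the tool pointing down it reaches from about 0.375 to 0.975 m from the base axis. Payload 3.8 kg.
Tool frame: the origin (TCP) lies at the very end of the fingers, on their centre line; the grasp point (between the pads) lies 19 mm behind it; z points along the fingers, y is the line along which they close (so a half turn about z gives the same grasp; the last joint's range is limited). The gripper opens to 85 mm and grips with 20 to 120 N. Pads are 22 mm wide; open, the fingers measure 114 mm over their backs; the gripper's body (76 mm by 85 mm) begins 54 mm behind the grasp point. The pads swing forward as they close: fully open they stand 13 mm farther back than shut.
Start: joints at [1.064, 0.264, 1.604, -0, 1.274, -0.037], TCP at [0.306, 0.602, 0.231] pointing down, gripper open.
Joint ranges: [-2.63, 2.63], [-0.94, 2.18], [0.31, 2.57], [-1.31, 4.45], [0, 2.66], [-2.55, 2.55]. Speed limits (rad/s): [2.57, 2.57, 3.14, 3.14, 3.14, 3.14].

## Interface

Orientations are given as a rotation vector (axis times angle).
In Python, from workcell import read_state, read_camera, calibration, finish_job gives the robot as it stands.
- The arm moves only by the tool step_arm, never from a script. Its argument "commands" is a list of rows, each an object of numbers: "fingers": the gripper's target within -1 to 1 (shut at 1, half-way at 0, fully open at -1); "dx", "dy", "dz": the shift along the tool's x, y, z in m; "roll": the turn about the tool's z in degrees. In form: [{"fingers": .., "dx": .., "dy": .., "dz": .., "roll": ..}, ...]. A call has 1 to 8 rows; each row is the pose to reach, as a shift and turn from the pose commanded when the call began, along the tool's axes at that moment; what a row does not reach only later rows make up. A row lasts 1/8 s, in which the tool goes at most 62.5 mm and 10.7 degrees, less where a joint would pass 70% of its speed; a pose out of reach is approached as far as the arm can. A call with a gripper value outside its range is refused whole. The fingers move at their own pace and stop on an object; "squeeze" is the grip in N (left out, the last holds). Time passes only in rows, so rows that repeat a pose let the fingers close. It gives the time, the measured TCP pose, the force, the opening and the grip force at its end, in the units of the state.
- read_state(): the state, without advancing time (a new reading comes with each control period).
- read_camera(name): name is "side" or "top" or "wrist"; returns (picture, depth): 384x512x3 uint8, blue, green, red; 384x512 float32, m along the optical axis (not along the pixel's ray), 0 where there is no reading.
- calibration(name): a dict with "intrinsics" (3x3 intrinsics, pixels), "world_to_cam" (4x4, takes a point from world to camera coordinates). Camera axes: x right, y up, looking along -z (the intrinsics and any distortion apply to the point x, -y, -z); pixel columns grow to the right and rows downward; lengths in m; the calibration is good to about 2 mm. A picture is of the moment at which its call begins: read the wrist's pose just before it. calibration takes no time and is no camera call; for the wrist camera it gives the pose at the moment of the call.
- finish_job(): hands the job in; it is judged then, once.
The state is a dict: "time": time; "q": joint angles; "joint_vel": joint speeds; "joint_torque": joint torques, N m; "tool_pos": TCP position; "tcp_rot": TCP orientation; "wrist_force": force on the tool from outside, world axes, zero at the start; "torque": the same for the moment, N m; "width": opening from 0.0 (shut) to 1.0 (fully open); "grip_force": force on a finger pad.
Only numpy, scipy, OpenCV 4.12 (cv2) and the standard library are available. Lean on these libraries where they do the work, as an engineer would, in place of code of your own. Each camera call takes 0.05 s, during which the arm holds its last target. There are 200 camera calls.

## Task

Line up the pepper mill, tea canister, cork-stoppered jar and salt pot in order of height, one standing upright in the middle of each cork coaster: the tallest on the coaster nearest the loaf bin, the shortest on the one farthest from it. Knock nothing over, and leave the drinking glass where it stands.

Things in the scene. Friction and masses are not known exactly. Their poses are not given: they have to be found in the camera images.
- mill: dark turned-wood pepper mill, the tallest container, 145 mm high; foot 52 mm in diameter, waist 41 mm in diameter from 55 to 75 mm above its underside, wider straight-sided head, 50 mm in diameter from 88 to 122 mm, small knob above it. 0.15 to 0.3 kg. Stands on the counter at the start. Loose, upright; origin at the centre of its underside, z up, round so yaw means nothing.
- canister: plain steel tea canister with a flat darker steel lid, second tallest, 110 mm high; straight side 56 mm in diameter (lid 57 mm). The lid is fast. Stands on the counter at the start. Loose, upright; origin at the centre of its underside, z up, round so yaw means nothing.
- jar: white ceramic jar with a cork stopper, third tallest, 78 mm high with stopper; body 54 mm in diameter from 8 to 50 mm above its underside, then a shoulder narrowing to 40 mm; the stopper is fast, 34 mm in diameter. Stands on the counter at the start. Loose, upright; origin at the centre of its underside, z up, round so yaw means nothing.
- saltpot: low marble salt pot with a small wooden knob on its lid, the shortest, 48 mm high; straight side 62 mm in diameter up to 36 mm, then the 13 mm knob. The lid is fast. Stands on the counter at the start. Loose, upright; origin at the centre of its underside, z up, round so yaw means nothing.
- loafbin: bamboo loaf bin, a closed box 280 mm (its x, away from the robot) by 180 mm (its y) by 150 mm high, with a small drawer front and knob low on its face towards the robot. Fixed. Stands beyond either the left (+y) or the right (-y) end of the row of coasters; a green bowl (150 mm wide, 65 mm high) stands beyond the other end. Origin on the counter under the middle of its face towards the robot; the bin stretches 280 mm from there along its +x.
- glass: clear drinking glass, 66 mm in diameter at the rim, 90 mm high, standing among the containers; not part of the job. Loose; origin at the centre of its underside.
- coaster1: round cork coaster, 76 mm in diameter, 4 mm thick, the leftmost (+y) of four alike in a row about 110 mm apart. All are fixed on a low pine stand (100 by 450 mm, 12 mm thick) that runs roughly along y. Origin at the centre of its underside, 12 mm above the counter; its top is 4 mm above the origin, 16 mm above the counter.
- coaster2: round cork coaster, 76 mm in diameter, 4 mm thick, the second from the left of four alike in a row about 110 mm apart. All are fixed on a low pine stand (100 by 450 mm, 12 mm thick) that runs roughly along y. Origin at the centre of its underside, 12 mm above the counter; its top is 4 mm above the origin, 16 mm above the counter.
- coaster3: round cork coaster, 76 mm in diameter, 4 mm thick, the third from the left of four alike in a row about 110 mm apart. All are fixed on a low pine stand (100 by 450 mm, 12 mm thick) that runs roughly along y. Origin at the centre of its underside, 12 mm above the counter; its top is 4 mm above the origin, 16 mm above the counter.
- coaster4: round cork coaster, 76 mm in diameter, 4 mm thick, the rightmost (-y) of four alike in a row about 110 mm apart. All are fixed on a low pine stand (100 by 450 mm, 12 mm thick) that runs roughly along y. Origin at the centre of its underside, 12 mm above the counter; its top is 4 mm above the origin, 16 mm above the counter.
Not all that is in view belongs to the job. Leave any blue or turquoise look-alike of the glass alone.

How it is judged:
At the end, for the whole second after the job is handed in: From the loaf bin outwards: mill, canister, jar, salt pot, one per coaster; each within 15 mm of its coaster's centre, standing on it (underside 12 to 22 mm above the counter), upright within 0.1 rad, at rest. The glass is upright and within 25 mm of its start (((world y of loafbin above 0 m and horizontal distance between mill and coaster1 below 0.015 m and horizontal distance between canister and coaster2 below 0.015 m and horizontal distance between jar and coaster3 below 0.015 m and horizontal distance between saltpot and coaster4 below 0.015 m) or (world y of loafbin below 0 m and horizontal distance between mill and coaster4 below 0.015 m and horizontal distance between canister and coaster3 below 0.015 m and horizontal distance between jar and coaster2 below 0.015 m and horizontal distance between saltpot and coaster1 below 0.015 m)) and angle between each of mill, canister, jar, saltpot, glass's own z axis and vertical below 0.1 rad and height (world z) of mill between 0.012 and 0.022 m and linear speed of each of mill, canister, jar, saltpot below 0.02 m/s and height (world z) of canister between 0.012 and 0.022 m and height (world z) of jar between 0.012 and 0.022 m and height (world z) of saltpot between 0.012 and 0.022 m and distance of glass from where it was at the start of the episode below 0.025 m); the robot touches nothing.
It fails at once if a container is knocked over (tilted more than 0.8 rad) (angle between any of mill, canister, jar, saltpot's own z axis and vertical above 0.8 rad).
It fails at once if the glass is knocked over or pushed more than 40 mm (angle between glass's own z axis and vertical above 0.5 rad or distance of glass from where it was at the start of the episode above 0.04 m).
It also fails if it takes over 115 s, if anything falls off the work surface, if the arm or the gripper's body presses on something with over 40 N, if the wrist force passes 120 N, or if a joint passes its speed limit or range.

## Working session

There is one attempt and no reset: what is moved stays moved. The work goes in short steps, Python scripts to look and compute and a tool call to move; the robot and the scene stay as the last step left them, time stands still between calls to the robot, and variables do not carry over. Pictures are saved under pics/ and viewed, at most 14 in all, crops included, and the job is handed in when it is done.

Besides the shell and the picture viewer there is one more tool, called after "Call:" as name([rows], argument=value, ...), one row to a line, values as JSON. step_arm: Moves the arm, as the interface text tells. Its arguments: {"type":"object","properties":{"commands":{"type":"array","items":{"type":"object","properties":{"fingers":{"type":"number"},"dx":{"type":"number"},"dy":{"type":"number"},"dz":{"type":"number"},"roll":{"type":"number"}}}},"squeeze":{"type":"number"}},"required":["commands"]}

```bash
ls; mkdir -p pics
cat > h.py <<'E'
import numpy as np,cv2
from workcell import *
def cast(cal,u,v,z=None,d=None):
    K=np.array(cal["intrinsics"]);T=np.linalg.inv(np.array(cal["world_to_cam"]))
    r=np.array([(u-K[0,2])/K[0,0],-(v-K[1,2])/K[1,1],-1.])
    w=T[:3,:3]@r;o=T[:3,3]
    return o+w*(d if d is not None else (z-o[2])/w[2])
def cloud(cal,D):
    K=np.array(cal["intrinsics"]);T=np.linalg.inv(np.array(cal["world_to_cam"]))
    v,u=np.mgrid[:D.shape[0],:D.shape[1]]
    c=np.stack([(u-K[0,2])/K[0,0]*D,-(v-K[1,2])/K[1,1]*D,-D],-1)
    return c@T[:3,:3].T+T[:3,3]
E
python3 - <<'E'
from h import *
for n in("top","side"):
    p,d=read_camera(n);cv2.imwrite(f"pics/{n}0.png",p);np.save(f"{n}0.npy",d)
    print(n,np.round(np.linalg.inv(calibration(n)["world_to_cam"]),3),{k:v for k,v in calibration(n).items() if k!="world_to_cam"})
s=read_state();print(s)
E
```

```text
pics
top [[-0.018  0.975 -0.222  0.29 ]
 [-1.    -0.019 -0.003 -0.006]
 [-0.008  0.221  0.975  1.033]
 [ 0.     0.     0.     1.   ]] {'intrinsics': array([[366.81189767,   0.        , 252.2250122 ],
       [  0.        , 366.81189767, 194.33270152],
       [  0.        ,   0.        ,   1.        ]])}
side [[ 0.999  0.023 -0.041  0.441]
 [-0.045  0.72  -0.693 -0.868]
 [ 0.014  0.694  0.72   0.964]
 [ 0.     0.     0.     1.   ]] {'intrinsics': array([[397.27142462,   0.        , 258.44662354],
       [  0.        , 397.27142462, 192.08288171],
       [  0.        ,   0.        ,   1.        ]])}
{'time': 0.1, 'q': array([ 1.06411977e+00,  2.64696984e-01,  1.60524335e+00, -6.89048447e-06,
        1.27373809e+00, -3.69179181e-02]), 'joint_vel': array([ 6.21995750e-04, -1.64377269e-03, -2.59327715e-03, -5.27921499e-05,
        1.98225545e-03,  1.52687491e-03]), 'joint_torque': array([ 2.87678513e-04, -5.16707146e+01, -3.68590772e+01, -9.86868554e-05,
        6.35147357e-03, -6.38684719e-05]), 'tool_pos': array([0.30523936, 0.60128385, 0.23007044]), 'tcp_rot': array([-0.73099679, -3.05479296,  0.00315826]), 'wrist_force': array([-0.30252843, -0.12529723,  0.33604251]), 'torque': array([-0.00597819, -0.01468269, -0.00934448]), 'grip_force': 0.0, 'width': 1.0033217473252225}
```

View pics/top0.png

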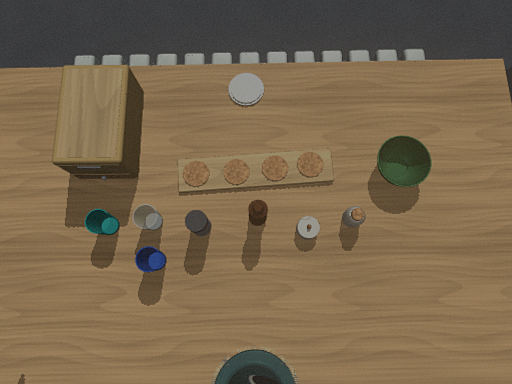

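View pics/side0.png

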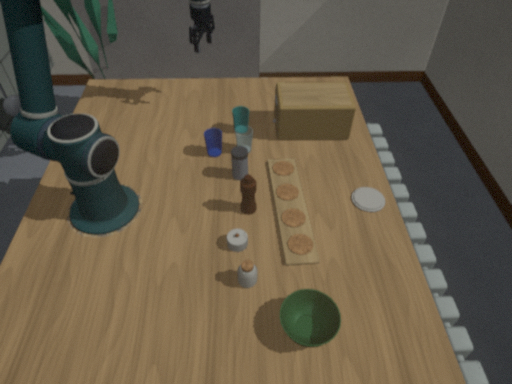

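The bin is at the left (+y), so mill→coaster1, canister→2, jar→3, salt pot→4. In the top view the coasters are at (196,174), (236,172), (275,168) and (310,164). The canister is at (196,221), mill (258,208), salt pot (308,227) and jar (357,214). The clear glass is at (147,216), and the look-alikes are turquoise (102,222) and blue (150,260).

Run:
```python
from h import *
c=calibration("top");p=cv2.imread("pics/top0.png");D=np.load("top0.npy");P=cloud(c,D)
v,u=np.mgrid[:384,:512]
# coasters
hsv=cv2.cvtColor(p,cv2.COLOR_BGR2HSV)
print("cols",[hsv[174,196],hsv[186,216],hsv[300,300]])
for i,(a,b) in enumerate([(196,174),(236,172),(275,168),(310,164)]):
    m=((hsv[...,0]<12)&(np.hypot(u-a,v-b)<19)).astype(np.uint8)
    (x,y),r=cv2.minEnclosingCircle(np.argwhere(m)[:,::-1].astype(np.float32)) ; M=cv2.moments(m,True)
    print("coaster",i+1,M['m00'],M['m10']/M['m00'],M['m01']/M['m00'],r,cast(c,M['m10']/M['m00'],M['m01']/M['m00'],z=.016).round(4))
for n,(a,b),zt in [("can",(196,221),.11),("mill",(258,210),.145),("salt",(308,228),.036),("jar",(356,215),.078),("glass",(148,217),.09)]:
  for cam in("top","side"):
    cc=calibration(cam);Q=cloud(cc,np.load(cam+"0.npy"))
    x0=cast(c,a,b,z=zt)
    for lo,hi in ([(zt-.006,zt+.006)] if n!="mill" else [(.139,.15),(.117,.126)]):
        q=Q[(np.hypot(Q[...,0]-x0[0],Q[...,1]-x0[1])<.05)&(Q[...,2]>lo)&(Q[...,2]<hi)]
        if len(q): print(n,cam,lo,len(q),((q.min(0)+q.max(0))/2).round(4),q.mean(0).round(4),np.ptp(q,axis=0).round(3))
```

```text
cols [array([ 15, 126, 128], dtype=uint8), array([ 19,  95, 147], dtype=uint8), array([ 17, 108, 149], dtype=uint8)]Traceback (most recent call last):
  File "<stdin>", line 10, in <module>
ZeroDivisionError: float division by zero
```

```bash
cat > m.py <<'E'
from h import *
c=calibration("top");p=cv2.imread("pics/top0.png");D=np.load("top0.npy")
v,u=np.mgrid[:384,:512]
a_=cv2.GaussianBlur(cv2.cvtColor(p,cv2.COLOR_BGR2LAB)[...,1],(3,3),0)
t,_=cv2.threshold(a_[150:190,180:330].copy(),0,255,cv2.THRESH_OTSU)
for i,(a,b) in enumerate([(196,174),(236,172),(275,168),(310,164)]):
    m=((a_>t)&(np.hypot(u-a,v-b)<18)).astype(np.uint8)
    M=cv2.moments(m,True);x,y=M['m10']/M['m00'],M['m01']/M['m00']
    print("coaster",i+1,M['m00'],round(2*np.sqrt(M['m00']/np.pi)/366.8*1.04,4),round(x,1),round(y,1),cast(c,x,y,z=.016).round(4))
for n,(a,b),zt in [("can",(196,219),.11),("mill",(258,208),.145),("salt",(308,228),.036),("jar",(357,214),.078),("glass",(148,217),.09)]:
  for cam in("top","side"):
    cc=calibration(cam);Q=cloud(cc,np.load(cam+"0.npy"))
    x0=cast(c,a,b,z=zt)
    for lo,hi in ([(zt-.006,zt+.006)] if n!="mill" else [(.139,.15),(.117,.126)]):
        q=Q[(np.hypot(Q[...,0]-x0[0],Q[...,1]-x0[1])<.05)&(Q[...,2]>lo)&(Q[...,2]<hi)]
        if len(q): print(n,cam,lo,len(q),((q.min(0)+q.max(0))/2).round(4),q.mean(0).round(4),np.ptp(q,axis=0).round(3))
E
python3 m.py
```

```text
coaster 1 519.0 0.0729 195.6 173.1 [0.5872 0.1595 0.016 ]
coaster 2 508.0 0.0721 235.9 171.2 [0.5904 0.0432 0.016 ]
coaster 3 508.0 0.0721 274.5 167.7 [ 0.5988 -0.0686  0.016 ]
coaster 4 506.0 0.072 309.7 163.8 [ 0.6084 -0.1707  0.016 ]
can top 0.104 388 [0.435  0.1425 0.109 ] [0.4343 0.1421 0.1095] [0.055 0.054 0.009]
can side 0.104 166 [0.4333 0.1413 0.1096] [0.4333 0.1383 0.1098] [0.053 0.059 0.011]
mill top 0.139 80 [ 0.4591 -0.0168  0.1436] [ 0.4588 -0.0163  0.1435] [0.023 0.025 0.009]
mill top 0.117 161 [ 0.459  -0.017   0.1215] [ 0.4576 -0.0174  0.1229] [0.047 0.046 0.009]
mill side 0.139 45 [ 0.4589 -0.0202  0.1436] [ 0.4583 -0.0206  0.1441] [0.024 0.022 0.009]
mill side 0.117 84 [ 0.4589 -0.0204  0.1216] [ 0.4567 -0.0275  0.1228] [0.048 0.046 0.009]
salt top 0.03 374 [ 0.4231 -0.1542  0.0353] [ 0.4223 -0.1543  0.0349] [0.061 0.061 0.01 ]
salt side 0.03 283 [ 0.4227 -0.1561  0.036 ] [ 0.422  -0.1582  0.0358] [0.059 0.062 0.012]
jar top 0.072 128 [ 0.4491 -0.2811  0.0766] [ 0.4491 -0.2802  0.0765] [0.032 0.032 0.008]
jar side 0.072 126 [ 0.449  -0.2821  0.0775] [ 0.4486 -0.2833  0.0778] [0.032 0.033 0.01 ]
glass top 0.08399999999999999 110 [0.4522 0.2775 0.089 ] [0.4537 0.2801 0.0889] [0.064 0.063 0.01 ]
glass side 0.08399999999999999 75 [0.4506 0.2766 0.0892] [0.4504 0.2758 0.0882] [0.061 0.069 0.01 ]
```

Sizes and heights agree with the description, and the two views agree within about 3 mm. I'm moving above the mill with the tool turned so that tool x = world +y and tool y = world +x.

Call:
step_arm([
  {"fingers": -1, "dx": -0.04, "dy": -0.045, "roll": 8},
  {"fingers": -1, "dx": -0.08, "dy": -0.09, "roll": 16},
  {"fingers": -1, "dx": -0.12, "dy": -0.135, "roll": 24},
  {"fingers": -1, "dx": -0.16, "dy": -0.18, "roll": 32},
  {"fingers": -1, "dx": -0.2, "dy": -0.225, "roll": 40},
  {"fingers": -1, "dx": -0.24, "dy": -0.27, "roll": 48},
  {"fingers": -1, "dx": -0.27, "dy": -0.3, "roll": 56},
  {"fingers": -1, "dx": -0.3, "dy": -0.33, "roll": 63},
], squeeze=40)

```text
invalid input
```

Call:
step_arm([
  {"fingers": -1, "dx": -0.04, "dy": -0.045, "dz": 0, "roll": 8},
  {"fingers": -1, "dx": -0.08, "dy": -0.09, "dz": 0, "roll": 16},
  {"fingers": -1, "dx": -0.12, "dy": -0.135, "dz": 0, "roll": 24},
  {"fingers": -1, "dx": -0.16, "dy": -0.18, "dz": 0, "roll": 32},
  {"fingers": -1, "dx": -0.2, "dy": -0.225, "dz": 0, "roll": 40},
  {"fingers": -1, "dx": -0.24, "dy": -0.27, "dz": 0, "roll": 48},
  {"fingers": -1, "dx": -0.27, "dy": -0.3, "dz": 0, "roll": 56},
  {"fingers": -1, "dx": -0.3, "dy": -0.33, "dz": 0, "roll": 63},
], squeeze=40)

```text
time: 1.1
tool_pos: [0.4236, 0.1701, 0.231]
tcp_rot: [-2.225, -2.218, 0.0]
wrist_force: [0.9, -0.0, -0.5]
width: 1.002
grip_force: 0.0
```

Call:
step_arm([
  {"fingers": -1, "dx": -0.05, "dy": 0.01, "dz": 0, "roll": 0},
  {"fingers": -1, "dx": -0.1, "dy": 0.02, "dz": 0, "roll": 0},
  {"fingers": -1, "dx": -0.15, "dy": 0.03, "dz": 0, "roll": 0},
  {"fingers": -1, "dx": -0.19, "dy": 0.035, "dz": 0, "roll": 0},
  {"fingers": -1, "dx": -0.19, "dy": 0.035, "dz": 0, "roll": 0},
  {"fingers": -1, "dx": -0.19, "dy": 0.035, "dz": 0, "roll": 0},
])

```text
time: 1.85
tool_pos: [0.4586, -0.0178, 0.2309]
tcp_rot: [-2.22, -2.221, 0.0]
wrist_force: [-0.4, -0.6, -0.8]
width: 0.999
grip_force: 0.0
```

```bash
cat > w.py <<'E'
import sys
from h import *
n=sys.argv[1]
s=read_state();c=calibration("wrist");p,d=read_camera("wrist")
cv2.imwrite(f"pics/{n}.png",p);np.save(f"{n}.npy",d);np.savez(f"{n}_c.npz",**c)
print(s["tool_pos"].round(4),np.linalg.inv(c["world_to_cam"]).round(3).tolist(),c["intrinsics"][0,0])
E
python3 w.py w1
```

```text
[ 0.4586 -0.0178  0.2309] [[1.0, -0.002, -0.0, 0.458], [0.002, 0.958, 0.285, 0.053], [-0.0, -0.285, 0.958, 0.373], [0.0, 0.0, 0.0, 1.0]] 285.7351593097604
```

View pics/w1.png

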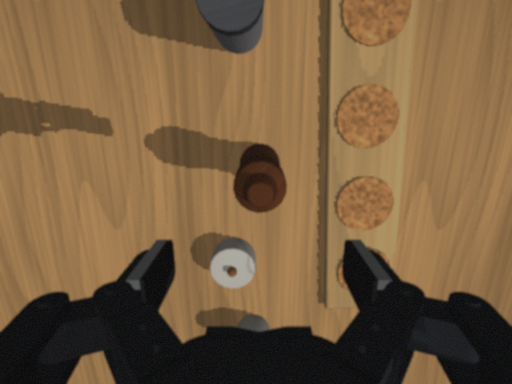

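The wrist view shows the mill at (260,190), the salt pot at (232,265), the canister at (235,20), and coasters 1–4 down the right side at (376,15), (368,116), (365,203) and (360,270, partly hidden).

```bash
cat > wm.py <<'E'
import sys
from h import *
n=sys.argv[1];c=dict(np.load(f"{n}_c.npz"));p=cv2.imread(f"pics/{n}.png");Q=cloud(c,np.load(f"{n}.npy"))
O=dict(can=(.434,.142,.11),mill=(.459,-.018,.145),millhead=(.459,-.018,.122),salt=(.423,-.155,.036),jar=(.449,-.282,.078))
for k,(x,y,z) in O.items():
    q=Q[(np.hypot(Q[...,0]-x,Q[...,1]-y)<.05)&(abs(Q[...,2]-z)<.006)]
    if len(q)>30: print(k,len(q),((q.min(0)+q.max(0))/2).round(4),np.ptp(q,axis=0).round(3))
a=cv2.GaussianBlur(cv2.cvtColor(p,cv2.COLOR_BGR2LAB)[...,1],(3,3),0)
for i,(x,y) in enumerate([(.587,.16),(.590,.043),(.599,-.069),(.608,-.171)]):
    near=(np.hypot(Q[...,0]-x,Q[...,1]-y)<.048)&(abs(Q[...,2]-.014)<.012)
    if near.sum()<300: continue
    t,_=cv2.threshold(a[near],0,255,cv2.THRESH_OTSU)
    m=(near&(a>t)).astype(np.uint8)
    cs=max(cv2.findContours(m,cv2.RETR_EXTERNAL,cv2.CHAIN_APPROX_NONE)[0],key=cv2.contourArea)
    (u,v),ax,_=cv2.fitEllipse(cs)
    print("coaster",i+1,round(u),round(v),np.round(ax,1),"clipped" if cs.min()<2 else "",cast(c,u,v,z=.016).round(4),"diam",np.round(np.array(ax)*np.median((c["world_to_cam"]@np.array([x,y,.016,1]))[2]*-1)/c["intrinsics"][0,0],3))
E
python3 wm.py w1
```

```text
can 1686 [0.4345 0.1238 0.1079] [0.054 0.023 0.008]
mill 642 [ 0.4595 -0.0172  0.143 ] [0.024 0.024 0.008]
millhead 1324 [ 0.459 -0.018  0.122] [0.049 0.049 0.012]
salt 1421 [ 0.4233 -0.1555  0.0359] [0.061 0.061 0.012]
coaster 1 375 19 [47.1 71.6] clipped [0.5868 0.1456 0.016 ] diam [0.051 0.078]
coaster 2 368 116 [58.2 65. ]  [0.5903 0.0418 0.016 ] diam [0.07  0.079]
coaster 3 365 203 [50.5 57.1]  [ 0.5987 -0.0698  0.016 ] diam [0.067 0.075]
coaster 4 342 277 [ 7.2 24.2]  [ 0.5783 -0.1824  0.016 ] diam [0.01  0.034]
```

Measurements agree to 1–2 mm. Now descending on the mill's head.

Call:
step_arm([
  {"fingers": -1, "dx": 0, "dy": 0, "dz": 0.04, "roll": 0},
  {"fingers": -1, "dx": 0, "dy": 0, "dz": 0.08, "roll": 0},
  {"fingers": -1, "dx": 0, "dy": 0, "dz": 0.12, "roll": 0},
  {"fingers": -1, "dx": 0, "dy": 0, "dz": 0.145, "roll": 0},
  {"fingers": -0.2, "dx": 0, "dy": 0, "dz": 0.145, "roll": 0},
  {"fingers": 0, "dx": 0, "dy": 0, "dz": 0.145, "roll": 0},
  {"fingers": 0.3, "dx": 0, "dy": 0, "dz": 0.145, "roll": 0},
  {"fingers": 1, "dx": 0, "dy": 0, "dz": 0.145, "roll": 0},
], squeeze=40)

```text
time: 2.9
tool_pos: [0.4601, -0.018, 0.0877]
tcp_rot: [2.219, 2.222, 0.003]
wrist_force: [-0.9, 1.9, 3.0]
width: 0.572
grip_force: 42.1
```

Call:
step_arm([
  {"fingers": 1, "dx": 0, "dy": 0, "dz": 0, "roll": 0},
  {"fingers": 1, "dx": 0, "dy": 0, "dz": 0, "roll": 0},
  {"fingers": 1, "dx": 0, "dy": 0, "dz": 0, "roll": 0},
])

```text
time: 3.28
tool_pos: [0.4601, -0.0181, 0.0877]
tcp_rot: [2.219, 2.222, 0.003]
wrist_force: [0.0, 2.2, 6.5]
width: 0.573
grip_force: 42.5
```

Call:
step_arm([
  {"fingers": 1, "dx": 0, "dy": 0, "dz": -0.02, "roll": 0},
  {"fingers": 1, "dx": 0, "dy": 0, "dz": -0.05, "roll": 0},
  {"fingers": 1, "dx": 0.02, "dy": 0.02, "dz": -0.08, "roll": 0},
  {"fingers": 1, "dx": 0.05, "dy": 0.04, "dz": -0.08, "roll": 0},
  {"fingers": 1, "dx": 0.085, "dy": 0.065, "dz": -0.08, "roll": 0},
  {"fingers": 1, "dx": 0.12, "dy": 0.09, "dz": -0.08, "roll": 0},
  {"fingers": 1, "dx": 0.155, "dy": 0.115, "dz": -0.08, "roll": 0},
  {"fingers": 1, "dx": 0.177, "dy": 0.128, "dz": -0.08, "roll": 0},
])

```text
time: 4.28
tool_pos: [0.5873, 0.1604, 0.1653]
tcp_rot: [-2.219, -2.224, 0.001]
wrist_force: [-0.3, -0.0, -2.9]
width: 0.573
grip_force: 42.5
```

Call:
step_arm([
  {"fingers": 1, "dx": 0, "dy": 0, "dz": 0, "roll": 0},
  {"fingers": 1, "dx": 0, "dy": 0, "dz": 0.02, "roll": 0},
  {"fingers": 1, "dx": 0, "dy": 0, "dz": 0.04, "roll": 0},
  {"fingers": 1, "dx": 0, "dy": 0, "dz": 0.05, "roll": 0},
  {"fingers": 1, "dx": 0, "dy": 0, "dz": 0.057, "roll": 0},
  {"fingers": 1, "dx": 0, "dy": 0, "dz": 0.06, "roll": 0},
  {"fingers": 1, "dx": 0, "dy": 0, "dz": 0.06, "roll": 0},
])

```text
time: 5.15
tool_pos: [0.587, 0.159, 0.1065]
tcp_rot: [2.22, 2.223, 0.001]
wrist_force: [-0.4, -0.9, -1.8]
width: 0.572
grip_force: 42.5
```

Call:
step_arm([
  {"fingers": 1, "dx": 0, "dy": 0, "dz": 0.0015, "roll": 0},
  {"fingers": 1, "dx": 0, "dy": 0, "dz": 0.003, "roll": 0},
  {"fingers": 1, "dx": 0, "dy": 0, "dz": 0.003, "roll": 0},
])

```text
time: 5.52
tool_pos: [0.5871, 0.1592, 0.1038]
tcp_rot: [2.219, 2.223, 0.001]
wrist_force: [0.2, 1.1, -0.1]
width: 0.572
grip_force: 42.7
```

Nearly in contact. Release in small steps, then rise.

Call:
step_arm([
  {"fingers": 0, "dx": 0, "dy": 0, "dz": 0.001, "roll": 0},
  {"fingers": -0.3, "dx": 0, "dy": 0, "dz": 0.001, "roll": 0},
  {"fingers": -0.7, "dx": 0, "dy": 0, "dz": 0.001, "roll": 0},
  {"fingers": -1, "dx": 0, "dy": 0, "dz": 0.001, "roll": 0},
  {"fingers": -1, "dx": 0, "dy": 0, "dz": 0.001, "roll": 0},
  {"fingers": -1, "dx": 0, "dy": 0, "dz": 0.001, "roll": 0},
  {"fingers": -1, "dx": 0, "dy": 0, "dz": -0.03, "roll": 0},
  {"fingers": -1, "dx": 0, "dy": 0, "dz": -0.07, "roll": 0},
])

```text
time: 6.52
tool_pos: [0.5855, 0.1587, 0.1724]
tcp_rot: [-2.219, -2.222, 0.005]
wrist_force: [0.7, 0.3, -0.0]
width: 0.999
grip_force: 0.0
```

Call:
step_arm([
  {"fingers": -1, "dx": 0, "dy": 0, "dz": -0.04, "roll": 0},
  {"fingers": -1, "dx": -0.01, "dy": -0.04, "dz": -0.055, "roll": 0},
  {"fingers": -1, "dx": -0.017, "dy": -0.09, "dz": -0.055, "roll": 0},
  {"fingers": -1, "dx": -0.017, "dy": -0.13, "dz": -0.055, "roll": 0},
  {"fingers": -1, "dx": -0.017, "dy": -0.153, "dz": -0.055, "roll": 0},
  {"fingers": -1, "dx": -0.017, "dy": -0.153, "dz": -0.055, "roll": 0},
  {"fingers": -1, "dx": -0.017, "dy": -0.153, "dz": -0.055, "roll": 0},
])

```text
time: 7.4
tool_pos: [0.4345, 0.1419, 0.2287]
tcp_rot: [2.219, 2.223, 0.002]
wrist_force: [0.0, -0.2, -0.1]
width: 1.0
grip_force: 0.0
```

```bash
python3 w.py w2; sed -i 's/^O=.*/&\nO.update(millplaced=(.587,.159,.161),canplaced=(.590,.0425,.126),jarplaced=(.599,-.069,.094),saltplaced=(.608,-.171,.052))/' wm.py; python3 wm.py w2
```

```text
[0.4345 0.1419 0.2287] [[1.0, -0.002, -0.002, 0.434], [0.003, 0.958, 0.286, 0.213], [0.002, -0.286, 0.958, 0.371], [0.0, 0.0, 0.0, 1.0]] 285.7351593097604
can 2675 [0.4348 0.141  0.1081] [0.056 0.056 0.008]
millplaced 850 [0.5855 0.1591 0.1587] [0.023 0.025 0.007]
coaster 1 381 152 [51.4 59.4]  [0.5877 0.1581 0.016 ] diam [0.064 0.074]
coaster 2 376 232 [39.8 54.3]  [0.5938 0.0487 0.016 ] diam [0.054 0.074]
coaster 3 351 308 [11.6 22.8]  [ 0.5713 -0.0738  0.016 ] diam [0.017 0.034]
```

View pics/w2.png

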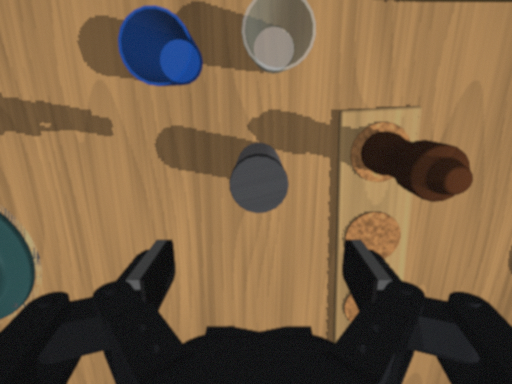

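The mill stands centred on coaster1 (offset about 2 mm). The canister is straight below the tool. Next I grasp the canister.

Call:
step_arm([
  {"fingers": -1, "dx": 0, "dy": 0, "dz": 0.05, "roll": 0},
  {"fingers": -1, "dx": 0, "dy": 0, "dz": 0.1, "roll": 0},
  {"fingers": -1, "dx": 0, "dy": 0, "dz": 0.14, "roll": 0},
  {"fingers": -1, "dx": 0, "dy": 0, "dz": 0.172, "roll": 0},
  {"fingers": -1, "dx": 0, "dy": 0, "dz": 0.172, "roll": 0},
  {"fingers": -0.2, "dx": 0, "dy": 0, "dz": 0.172, "roll": 0},
  {"fingers": 0, "dx": 0, "dy": 0, "dz": 0.172, "roll": 0},
  {"fingers": 1, "dx": 0, "dy": 0, "dz": 0.172, "roll": 0},
])

```text
time: 8.45
tool_pos: [0.4355, 0.1423, 0.0582]
tcp_rot: [2.219, 2.222, 0.005]
wrist_force: [-1.5, 1.2, 5.3]
width: 0.651
grip_force: 42.1
```

Call:
step_arm([
  {"fingers": 1, "dx": 0, "dy": 0, "dz": 0, "roll": 0},
  {"fingers": 1, "dx": 0, "dy": 0, "dz": 0, "roll": 0},
  {"fingers": 1, "dx": 0, "dy": 0, "dz": 0, "roll": 0},
])

```text
time: 8.82
tool_pos: [0.4354, 0.1423, 0.0582]
tcp_rot: [2.218, 2.222, 0.005]
wrist_force: [-0.4, 0.3, 6.6]
width: 0.647
grip_force: 42.1
```

Call:
step_arm([
  {"fingers": 1, "dx": 0, "dy": 0, "dz": -0.02, "roll": 0},
  {"fingers": 1, "dx": 0, "dy": 0, "dz": -0.05, "roll": 0},
  {"fingers": 1, "dx": -0.03, "dy": 0, "dz": -0.06, "roll": 0},
  {"fingers": 1, "dx": -0.065, "dy": 0.02, "dz": -0.06, "roll": 0},
  {"fingers": 1, "dx": -0.09, "dy": 0.055, "dz": -0.06, "roll": 0},
  {"fingers": 1, "dx": -0.1, "dy": 0.095, "dz": -0.06, "roll": 0},
  {"fingers": 1, "dx": -0.1, "dy": 0.135, "dz": -0.06, "roll": 0},
  {"fingers": 1, "dx": -0.1, "dy": 0.156, "dz": -0.06, "roll": 0},
])

```text
time: 9.82
tool_pos: [0.5919, 0.0416, 0.1166]
tcp_rot: [2.22, 2.221, 0.002]
wrist_force: [0.1, -0.5, -0.8]
width: 0.653
grip_force: 43.4
```

Call:
step_arm([
  {"fingers": 1, "dx": 0, "dy": 0, "dz": 0, "roll": 0},
  {"fingers": 1, "dx": 0, "dy": 0, "dz": 0.015, "roll": 0},
  {"fingers": 1, "dx": 0, "dy": 0, "dz": 0.03, "roll": 0},
  {"fingers": 1, "dx": 0, "dy": 0, "dz": 0.038, "roll": 0},
  {"fingers": 1, "dx": 0, "dy": 0, "dz": 0.041, "roll": 0},
  {"fingers": 1, "dx": 0, "dy": 0, "dz": 0.043, "roll": 0},
  {"fingers": 1, "dx": 0, "dy": 0, "dz": 0.043, "roll": 0},
])

```text
time: 10.7
tool_pos: [0.5894, 0.0421, 0.0744]
tcp_rot: [-2.219, -2.223, 0.001]
wrist_force: [-3.1, 0.0, 4.4]
width: 0.656
grip_force: 44.3
```

Call:
step_arm([
  {"fingers": 0, "dx": 0, "dy": 0, "dz": 0, "roll": 0},
  {"fingers": -0.4, "dx": 0, "dy": 0, "dz": 0, "roll": 0},
  {"fingers": -0.8, "dx": 0, "dy": 0, "dz": 0, "roll": 0},
  {"fingers": -1, "dx": 0, "dy": 0, "dz": 0, "roll": 0},
  {"fingers": -1, "dx": 0, "dy": 0, "dz": 0, "roll": 0},
  {"fingers": -1, "dx": 0, "dy": 0, "dz": -0.03, "roll": 0},
  {"fingers": -1, "dx": 0, "dy": 0, "dz": -0.07, "roll": 0},
  {"fingers": -1, "dx": 0, "dy": 0, "dz": -0.11, "roll": 0},
])

```text
time: 11.7
tool_pos: [0.5896, 0.042, 0.184]
tcp_rot: [-2.22, -2.223, 0.001]
wrist_force: [0.7, -0.4, -0.4]
width: 1.0
grip_force: 0.0
```

Call:
step_arm([
  {"fingers": -1, "dx": -0.04, "dy": -0.02, "dz": 0, "roll": 0},
  {"fingers": -1, "dx": -0.085, "dy": -0.04, "dz": 0, "roll": 0},
  {"fingers": -1, "dx": -0.13, "dy": -0.06, "dz": 0, "roll": 0},
  {"fingers": -1, "dx": -0.175, "dy": -0.08, "dz": 0, "roll": 0},
  {"fingers": -1, "dx": -0.22, "dy": -0.1, "dz": 0, "roll": 0},
  {"fingers": -1, "dx": -0.265, "dy": -0.12, "dz": 0, "roll": 0},
  {"fingers": -1, "dx": -0.3, "dy": -0.135, "dz": 0, "roll": 0},
  {"fingers": -1, "dx": -0.323, "dy": -0.141, "dz": 0, "roll": 0},
])

```text
time: 12.7
tool_pos: [0.4483, -0.2828, 0.1833]
tcp_rot: [2.222, 2.221, -0.0]
wrist_force: [0.6, -0.9, -0.5]
width: 1.003
grip_force: 0.0
```

Call:
step_arm([
  {"fingers": -1, "dx": 0, "dy": 0, "dz": 0, "roll": 0},
  {"fingers": -1, "dx": 0, "dy": 0, "dz": 0, "roll": 0},
])

```text
time: 12.95
tool_pos: [0.4494, -0.2807, 0.1831]
tcp_rot: [-2.22, -2.222, -0.001]
wrist_force: [-0.4, -1.4, -1.2]
width: 1.0
grip_force: 0.0
```

```bash
python3 w.py w3; python3 wm.py w3
```

```text
[ 0.4494 -0.2807  0.1831] [[1.0, -0.002, -0.001, 0.449], [0.002, 0.958, 0.285, -0.21], [0.0, -0.285, 0.958, 0.326], [0.0, 0.0, 0.0, 1.0]] 285.7351593097604
salt 3623 [ 0.4224 -0.1564  0.036 ] [0.061 0.061 0.012]
jar 1044 [ 0.4496 -0.282   0.0761] [0.033 0.033 0.008]
coaster 4 418 67 [69.8 82.9]  [ 0.6083 -0.1724  0.016 ] diam [0.07  0.083]
```

View pics/w3.png

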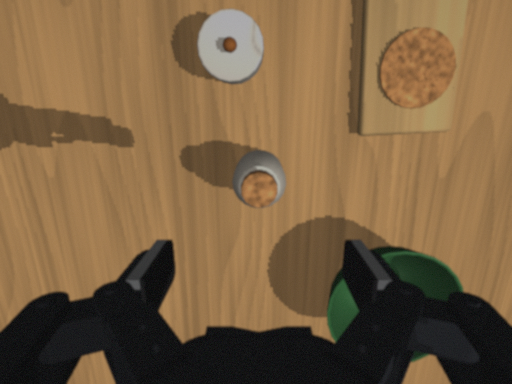

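The jar is at (258,185), straight below the tool. The salt pot is at (230,45) and coaster4 at (418,67). The bowl is clear of the gripper. Grasping the jar now.

Call:
step_arm([
  {"fingers": -1, "dx": 0, "dy": 0, "dz": 0.05, "roll": 0},
  {"fingers": -1, "dx": 0, "dy": 0, "dz": 0.1, "roll": 0},
  {"fingers": -1, "dx": 0, "dy": 0, "dz": 0.14, "roll": 0},
  {"fingers": -1, "dx": 0, "dy": 0, "dz": 0.168, "roll": 0},
  {"fingers": -1, "dx": 0, "dy": 0, "dz": 0.168, "roll": 0},
  {"fingers": -0.2, "dx": 0, "dy": 0, "dz": 0.168, "roll": 0},
  {"fingers": 0, "dx": 0, "dy": 0, "dz": 0.168, "roll": 0},
  {"fingers": 1, "dx": 0, "dy": 0, "dz": 0.168, "roll": 0},
])

```text
time: 14.0
tool_pos: [0.451, -0.2821, 0.0175]
tcp_rot: [2.217, 2.22, 0.001]
wrist_force: [0.1, 1.2, 5.3]
width: 0.62
grip_force: 43.0
```

Call:
step_arm([
  {"fingers": 1, "dx": 0, "dy": 0, "dz": 0, "roll": 0},
  {"fingers": 1, "dx": 0, "dy": 0, "dz": 0, "roll": 0},
  {"fingers": 1, "dx": 0, "dy": 0, "dz": 0, "roll": 0},
])

```text
time: 14.38
tool_pos: [0.451, -0.2821, 0.0175]
tcp_rot: [2.217, 2.22, 0.002]
wrist_force: [1.0, 1.8, 7.1]
width: 0.615
grip_force: 43.1
```

Call:
step_arm([
  {"fingers": 1, "dx": 0, "dy": 0, "dz": -0.02, "roll": 0},
  {"fingers": 1, "dx": 0, "dy": 0, "dz": -0.05, "roll": 0},
  {"fingers": 1, "dx": 0.02, "dy": 0.02, "dz": -0.08, "roll": 0},
  {"fingers": 1, "dx": 0.055, "dy": 0.05, "dz": -0.08, "roll": 0},
  {"fingers": 1, "dx": 0.1, "dy": 0.08, "dz": -0.08, "roll": 0},
  {"fingers": 1, "dx": 0.145, "dy": 0.11, "dz": -0.08, "roll": 0},
  {"fingers": 1, "dx": 0.185, "dy": 0.135, "dz": -0.08, "roll": 0},
  {"fingers": 1, "dx": 0.212, "dy": 0.15, "dz": -0.08, "roll": 0},
])

```text
time: 15.38
tool_pos: [0.5998, -0.067, 0.0954]
tcp_rot: [2.218, 2.224, 0.001]
wrist_force: [0.1, -0.8, -2.8]
width: 0.617
grip_force: 43.0
```

Call:
step_arm([
  {"fingers": 1, "dx": 0, "dy": 0, "dz": 0, "roll": 0},
  {"fingers": 1, "dx": 0, "dy": 0, "dz": 0.02, "roll": 0},
  {"fingers": 1, "dx": 0, "dy": 0, "dz": 0.04, "roll": 0},
  {"fingers": 1, "dx": 0, "dy": 0, "dz": 0.055, "roll": 0},
  {"fingers": 1, "dx": 0, "dy": 0, "dz": 0.06, "roll": 0},
  {"fingers": 1, "dx": 0, "dy": 0, "dz": 0.063, "roll": 0},
  {"fingers": 1, "dx": 0, "dy": 0, "dz": 0.063, "roll": 0},
])

```text
time: 16.25
tool_pos: [0.5981, -0.0694, 0.0336]
tcp_rot: [-2.219, -2.221, 0.002]
wrist_force: [-6.0, 0.6, 7.6]
width: 0.612
grip_force: 43.9
```

Call:
step_arm([
  {"fingers": 0, "dx": 0, "dy": 0, "dz": 0, "roll": 0},
  {"fingers": -0.4, "dx": 0, "dy": 0, "dz": 0, "roll": 0},
  {"fingers": -0.8, "dx": 0, "dy": 0, "dz": 0, "roll": 0},
  {"fingers": -1, "dx": 0, "dy": 0, "dz": 0, "roll": 0},
  {"fingers": -1, "dx": 0, "dy": 0, "dz": 0, "roll": 0},
  {"fingers": -1, "dx": 0, "dy": 0, "dz": -0.03, "roll": 0},
  {"fingers": -1, "dx": 0, "dy": 0, "dz": -0.08, "roll": 0},
  {"fingers": -1, "dx": 0, "dy": 0, "dz": -0.13, "roll": 0},
])

```text
time: 17.25
tool_pos: [0.5986, -0.0688, 0.163]
tcp_rot: [-2.219, -2.222, 0.001]
wrist_force: [1.3, -0.1, -0.1]
width: 0.998
grip_force: 0.0
```

Call:
step_arm([
  {"fingers": -1, "dx": -0.02, "dy": -0.04, "dz": 0, "roll": 0},
  {"fingers": -1, "dx": -0.04, "dy": -0.08, "dz": 0, "roll": 0},
  {"fingers": -1, "dx": -0.06, "dy": -0.12, "dz": 0, "roll": 0},
  {"fingers": -1, "dx": -0.08, "dy": -0.155, "dz": 0, "roll": 0},
  {"fingers": -1, "dx": -0.087, "dy": -0.176, "dz": 0, "roll": 0},
  {"fingers": -1, "dx": -0.087, "dy": -0.176, "dz": 0, "roll": 0},
  {"fingers": -1, "dx": -0.087, "dy": -0.176, "dz": 0, "roll": 0},
])

```text
time: 18.12
tool_pos: [0.4242, -0.1561, 0.1627]
tcp_rot: [2.219, 2.222, 0.002]
wrist_force: [0.1, -0.3, -0.7]
width: 1.0
grip_force: 0.0
```

```bash
python3 w.py w4; python3 wm.py w4
```

```text
[ 0.4242 -0.1561  0.1627] [[1.0, -0.002, -0.002, 0.423], [0.002, 0.958, 0.286, -0.085], [0.002, -0.286, 0.958, 0.305], [0.0, 0.0, 0.0, 1.0]] 285.7351593097604
salt 2838 [ 0.4227 -0.1558  0.0361] [0.061 0.061 0.012]
jarplaced 1372 [ 0.5916 -0.0702  0.0919] [0.024 0.034 0.008]
coaster 2 445 1 [ 2.2 26.1] clipped [0.5883 0.0039 0.016 ] diam [0.002 0.022]
coaster 3 442 89 [67.4 83.6]  [ 0.5997 -0.0696  0.016 ] diam [0.064 0.08 ]
coaster 4 432 192 [61.5 74.2]  [ 0.6082 -0.1721  0.016 ] diam [0.065 0.078]
```

View pics/w4.png

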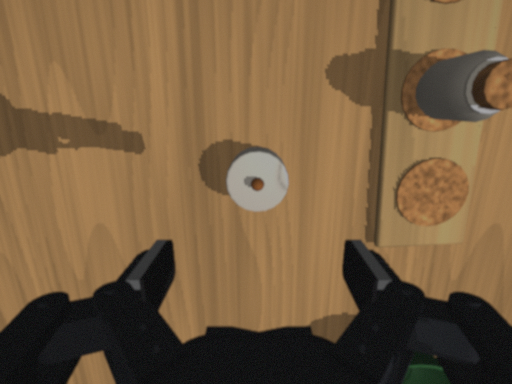

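The jar stands on coaster3; the salt pot is at (257,182), straight below the tool, and coaster4 is free at (432,192). Grasping the salt pot now.

Call:
step_arm([
  {"fingers": -1, "dx": 0, "dy": -0.001, "dz": 0.05, "roll": 0},
  {"fingers": -1, "dx": 0, "dy": -0.001, "dz": 0.1, "roll": 0},
  {"fingers": -1, "dx": 0, "dy": -0.001, "dz": 0.14, "roll": 0},
  {"fingers": -1, "dx": 0, "dy": -0.001, "dz": 0.156, "roll": 0},
  {"fingers": -1, "dx": 0, "dy": -0.001, "dz": 0.156, "roll": 0},
  {"fingers": -0.3, "dx": 0, "dy": -0.001, "dz": 0.156, "roll": 0},
  {"fingers": -0.1, "dx": 0, "dy": -0.001, "dz": 0.156, "roll": 0},
  {"fingers": 1, "dx": 0, "dy": -0.001, "dz": 0.156, "roll": 0},
], squeeze=50)

```text
time: 19.18
tool_pos: [0.4242, -0.157, 0.0084]
tcp_rot: [2.217, 2.22, 0.003]
wrist_force: [0.3, 0.9, 6.1]
width: 0.711
grip_force: 55.0
```

Call:
step_arm([
  {"fingers": 1, "dx": 0, "dy": 0, "dz": 0, "roll": 0},
  {"fingers": 1, "dx": 0, "dy": 0, "dz": 0, "roll": 0},
  {"fingers": 1, "dx": 0, "dy": 0, "dz": 0, "roll": 0},
])

```text
time: 19.55
tool_pos: [0.4242, -0.1571, 0.0084]
tcp_rot: [2.217, 2.22, 0.003]
wrist_force: [-0.3, 0.9, 6.7]
width: 0.708
grip_force: 55.0
```

Call:
step_arm([
  {"fingers": 1, "dx": 0, "dy": 0, "dz": -0.02, "roll": 0},
  {"fingers": 1, "dx": -0.005, "dy": 0, "dz": -0.05, "roll": 0},
  {"fingers": 1, "dx": -0.016, "dy": 0.02, "dz": -0.05, "roll": 0},
  {"fingers": 1, "dx": -0.016, "dy": 0.055, "dz": -0.05, "roll": 0},
  {"fingers": 1, "dx": -0.016, "dy": 0.095, "dz": -0.05, "roll": 0},
  {"fingers": 1, "dx": -0.016, "dy": 0.135, "dz": -0.05, "roll": 0},
  {"fingers": 1, "dx": -0.016, "dy": 0.17, "dz": -0.05, "roll": 0},
  {"fingers": 1, "dx": -0.016, "dy": 0.186, "dz": -0.05, "roll": 0},
])

```text
time: 20.55
tool_pos: [0.6099, -0.172, 0.0566]
tcp_rot: [2.219, 2.223, 0.001]
wrist_force: [-0.0, 0.3, -2.5]
width: 0.703
grip_force: 55.5
```

Call:
step_arm([
  {"fingers": 1, "dx": 0, "dy": 0, "dz": 0, "roll": 0},
  {"fingers": 1, "dx": 0, "dy": 0, "dz": 0.015, "roll": 0},
  {"fingers": 1, "dx": 0, "dy": 0, "dz": 0.026, "roll": 0},
  {"fingers": 1, "dx": 0, "dy": 0, "dz": 0.03, "roll": 0},
  {"fingers": 1, "dx": 0, "dy": 0, "dz": 0.032, "roll": 0},
  {"fingers": 1, "dx": 0, "dy": 0, "dz": 0.032, "roll": 0},
])

```text
time: 21.3
tool_pos: [0.6077, -0.172, 0.0246]
tcp_rot: [-2.22, -2.223, 0.0]
wrist_force: [-0.8, 0.2, -1.7]
width: 0.711
grip_force: 55.8
```

Call:
step_arm([
  {"fingers": -0.2, "dx": 0, "dy": 0, "dz": 0.001, "roll": 0},
  {"fingers": -0.5, "dx": 0, "dy": 0, "dz": 0.001, "roll": 0},
  {"fingers": -0.8, "dx": 0, "dy": 0, "dz": 0.001, "roll": 0},
  {"fingers": -1, "dx": 0, "dy": 0, "dz": 0.001, "roll": 0},
  {"fingers": -1, "dx": 0, "dy": 0, "dz": 0.001, "roll": 0},
  {"fingers": -1, "dx": 0, "dy": 0, "dz": -0.03, "roll": 0},
  {"fingers": -1, "dx": 0, "dy": 0, "dz": -0.08, "roll": 0},
  {"fingers": -1, "dx": 0, "dy": 0, "dz": -0.13, "roll": 0},
])

```text
time: 22.3
tool_pos: [0.6078, -0.1718, 0.155]
tcp_rot: [-2.219, -2.222, 0.001]
wrist_force: [0.7, -0.8, 0.0]
width: 1.0
grip_force: 0.0
```

Call:
step_arm([
  {"fingers": -1, "dx": -0.02, "dy": -0.04, "dz": -0.04, "roll": 0},
  {"fingers": -1, "dx": -0.04, "dy": -0.08, "dz": -0.08, "roll": 0},
  {"fingers": -1, "dx": -0.08, "dy": -0.12, "dz": -0.1, "roll": 0},
  {"fingers": -1, "dx": -0.12, "dy": -0.15, "dz": -0.1, "roll": 0},
  {"fingers": -1, "dx": -0.16, "dy": -0.17, "dz": -0.1, "roll": 0},
  {"fingers": -1, "dx": -0.2, "dy": -0.19, "dz": -0.1, "roll": 0},
  {"fingers": -1, "dx": -0.2, "dy": -0.19, "dz": -0.1, "roll": 0},
  {"fingers": -1, "dx": -0.2, "dy": -0.19, "dz": -0.1, "roll": 0},
])

```text
time: 23.3
tool_pos: [0.4184, -0.3719, 0.2541]
tcp_rot: [-2.22, -2.222, -0.001]
wrist_force: [0.9, 0.7, -0.6]
width: 0.998
grip_force: 0.0
```

Run:
```python
from h import *
O=dict(mill=(.587,.159,.161),mill_head=(.587,.159,.138),canister=(.590,.0425,.126),jar=(.599,-.069,.094),salt=(.608,-.172,.052),glass=(.452,.277,.09))
for n in("top","side"):
    c=calibration(n);p,d=read_camera(n);cv2.imwrite(f"pics/{n}1.png",p);Q=cloud(c,d)
    for k,(x,y,z) in O.items():
        q=Q[(np.hypot(Q[...,0]-x,Q[...,1]-y)<.05)&(abs(Q[...,2]-z)<.006)]
        if len(q)>20: print(n,k,len(q),((q.min(0)+q.max(0))/2).round(4),np.ptp(q,axis=0).round(3))
```

```text
top mill 75 [0.5866 0.1596 0.1599] [0.023 0.023 0.01 ]
top mill_head 177 [0.5866 0.1596 0.1381] [0.05  0.047 0.012]
top canister 364 [0.5882 0.0413 0.1248] [0.056 0.054 0.009]
top jar 120 [ 0.5975 -0.0685  0.0929] [0.033 0.032 0.008]
top salt 348 [ 0.6066 -0.1704  0.0518] [0.06  0.059 0.012]
top glass 109 [0.4523 0.2776 0.0887] [0.064 0.064 0.009]
side mill 34 [0.5861 0.157  0.1593] [0.023 0.025 0.008]
side mill_head 84 [0.5856 0.1544 0.138 ] [0.048 0.044 0.012]
side canister 193 [0.5869 0.0397 0.1252] [0.055 0.058 0.01 ]
side jar 82 [ 0.5963 -0.0701  0.0928] [0.032 0.032 0.009]
side salt 292 [ 0.6062 -0.1711  0.052 ] [0.06  0.063 0.012]
```

View pics/top1.png

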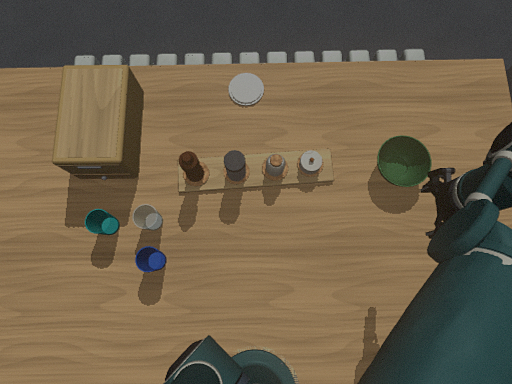

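All four stand upright in order on their coasters (mill (190,165), canister (235,165), jar (275,163), salt pot (311,160)), each within about 3 mm of centre. The glass has not moved, and the robot touches nothing.

```bash
python3 -c "
from workcell import *
print(finish_job())"
```

```text
the job is handed in; nothing more can be done
None
```

I handed the job in at about 23 s of the 115 s limit: from the loaf bin outwards, the mill, canister, jar and salt pot stand upright on coasters 1 to 4, each measured within about 5 mm of centre, and the glass was not moved. The hand-in call returned no verdict.

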